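# Load a bracket under the sprung flap of a marking station

### The arm

A 6-joint arm with a two-finger parallel gripper is mounted at the origin on the work surface. World frame = base frame: x ahead of the robot, y to its left, z up, the work surface at z = 0. Lengths are in mm, angles in rad, forces in N, time in s.
With the tool pointing down it reaches from about 325 to 850 mm from the base axis. Payload 4.4 kg.
Tool frame: the origin (TCP) lies at the very end of the fingers, on their centre line; the grasp point (between the pads) lies 19 mm behind it (robot.tcp_to_grasp is the distance from the TCP to the grasp point, in mm); x points along the fingers, y is the direction in which the jaws open and shut, and the axes are right-handed (so a half turn about x gives the same grasp; the last joint's range is limited). The gripper opens to 94 mm and grips with 3 to 60 N. Pads are 16 mm wide; open, the fingers measure 119 mm over their backs; the gripper's body (75 mm by 177 mm) begins 78 mm behind the grasp point.
Start: joints at [-1.31, 0.207, 1.542, -0, 1.393, -0.15], TCP at [229.61, -527.168, 205.447] pointing down, gripper open.
Joint ranges: [-2.73, 2.73], [-0.86, 2.22], [0.23, 2.46], [-1.11, 4.25], [0.08, 2.63], [-2.82, 2.82]. Speed limits (rad/s): [2.79, 2.79, 3.14, 3.14, 3.14, 3.14].

### API

Orientations are given as a rotation vector (axis times angle).
In Python, from rig import robot, imaging gives the robot as it stands. The module is installed in compiled form; this text tells all that it offers.
- The arm moves only by the tool jog_arm, never from a script. Its argument "plan" is a list that holds one entry, the list of rows, each a list of 7 numbers: the shift along the tool's x, y, z in m, then the turn, a rotation vector about the tool's x, y, z in rad, then the closure, from 0 (fully open) to 1 (shut). A call has 1 to 20 rows; each row shifts and turns the commanded pose from where the row before left it, along the tool's axes as they then stand; what a row does not reach is not made up. A row lasts 1/8 s, in which the tool goes at most 62.5 mm and 10.7 degrees, less where a joint would pass 70% of its speed; a pose out of reach is approached as far as the arm can. A call is refused whole if a number of a shift passes 0.0625 or a number of a turn 0.188, either way. A call with a gripper value outside its range is refused whole. The fingers move at their own pace and stop on an object; "grip_force" is the grip in N (left out, the last holds). Time passes only in rows, so rows that do not move let the fingers close. It gives the time, the measured TCP pose, the force and the opening at its end, in the units of the state.
- robot.get_obs(): the state, without advancing time (a new reading comes with each control period).
- imaging.grab_frame(name): name is "scene" or "top" or "wrist"; returns a dict with "frame" (420x560x3 uint8, red, green, blue), "range_z" (420x560 float32, mm along the optical axis (not along the pixel's ray), 0 where there is no reading), "fx", "fy", "cx", "cy" (pixels), "camera_from_world" (4x4, takes a point from world to camera coordinates). Camera axes: x right, y up, looking along -z (the intrinsics and any distortion apply to the point x, -y, -z); pixel columns grow to the right and rows downward; lengths in mm; the calibration is good to about 2 mm. A picture is of the moment at which its call begins.
- robot.sign_off(): hands the job in, once; it reports no verdict.
The state is a dict: "time_s": time; "joint_positions": joint angles; "qd": joint speeds; "joint_efforts": joint torques, N m; "eef_pos": TCP position; "orientation": TCP orientation; "wrist_force": force on the tool from outside, world axes, zero at the start; "moment": the same for the moment, N m; "width": finger opening in mm.
Only numpy, scipy, OpenCV 4.12 (cv2) and the standard library are available. Lean on these libraries where they do the work, as an engineer would, in place of code of your own. Each camera call takes 0.05 s, during which the arm holds its last target.

### The job

Load the black bracket into the marking station: with one fingertip press the long metal bar beside the lane down and keep it down so that the spring-closed flap stays open, and with the other fingertip push the bracket by its upright rear plate along the lane and under the flap until it is fully home against the back stop. Only then let the bar up so that the flap closes behind the bracket's boss, and move the hand clear. Only press and push, do not pick anything up, and leave the bush, the jar and the wrench where they are.

Things in the scene. Friction and masses are not known exactly. Their poses are not given: they have to be found in the camera images.
- station: Grey marking station fixed to the bench. Origin at bench level on the lane's centre line, below the inner face of the closed flap. x: push direction along the lane, y left of it, z up. Dark deck, top at z = 6 mm, x -195 to 90, y -105 to 37 mm. Rails 10 mm high, 50 mm apart, line the lane from x = -192 to -4; then pocket walls to z = 42 mm under a clear roof.
- back_stop (a point): Middle of the pocket's back stop (station x = 70 mm, 24 mm above the bench), where the bracket's front edge comes to rest. It is the lower front of a grey box 95 mm high, 80 mm long, 110 mm wide.
- hinge_mid (a point): Point on the flap's hinge axis, which runs along station x at y = -42 mm, z = 22 mm; this point is at x = -98 mm. Small steel hinge posts, tops at z = 28 mm, stand on the axis at x = -188 and +10 mm.
- flap (a joint): Flap angle, rad: 0 closed, stop 0.85. Steel plate across the mouth (station x -4 to 0, y -38 to 24 mm); shut it spans z 16 to 40 mm, so the bracket's base passes below it but the boss does not. Pressing the bar swings it up; the boss passes above 0.55. At 0.7 the bar is level and the plate's top corner at z = 78 mm. The spring needs about 2 N on the bar at first, 5 N at 0.7; let go, it shuts.
- bar_mid (a point): Middle of the top face of the press bar, a flat aluminium strip 170 mm long (station x -183 to -13 mm), 42 mm wide, part of the flap. Shut, it slopes 0.7 rad up away from the lane (outer edge z about 62 mm). At flap 0.7 it is level, top at z = 25 mm, station y -58 to -100 mm. Press it from above anywhere along its length; a fingertip can slide along it.
- bracket: Loose black carbon bracket, 0.15 to 0.3 kg, in the lane, boss towards the flap. Origin: centre of underside; x along its length to the boss. Base 130 x 44 x 6 mm; upright rear plate 5 mm thick, 40 mm tall at the -x end; aluminium boss, 24 mm diameter, top at 24 mm, at x = 40 mm. Fully home its origin is at station x = 5 mm and the rear plate stays outside the shut flap.
- push_face (a point): Middle of the rear face of the bracket's upright rear plate, 25 mm above its underside (31 mm above the bench): push here, along station x. The face is 44 mm wide, its top 46 mm above the bench. Fully home it is at station x = -60 mm.
- bush: Bystander: loose aluminium flanged bush, 38 mm diameter foot, 42 mm tall, standing. Origin at its foot.
- jar: Bystander: loose grey jar, 48 mm diameter, 60 mm tall, standing. Origin at its foot.
- wrench: Bystander: loose steel wrench 150 mm long, lying on the bench. Origin near its middle.
Things that resemble listed ones, but are neither listed nor needed, are in the scene too. What is meant by the bracket is not green, and is the smaller of those in its own colour.

How it is judged:
By the outcome, as a careful person would: the job done as asked, in the order asked, and still so for the second after the job is handed in, with the robot touching nothing.
It also fails if it takes over 48 s, if anything falls off the work surface, if the arm or the gripper's body presses on something with over 40 N, if the wrist force passes 120 N, or if a joint passes its speed limit or range.

## Working session

There is one attempt and no reset: what is moved stays moved. The work goes in short steps, Python scripts to look and compute and a tool call to move; the robot and the scene stay as the last step left them, time stands still between calls to the robot, and variables do not carry over. Pictures are saved under pics/ and viewed, and the job is handed in when it is done.

Besides the shell and the picture viewer there is one more tool, called after "Request:" as name(argument=value, ...) on one line, values as JSON. jog_arm: Moves the arm, as the interface text tells. Its arguments: {"type":"object","properties":{"plan":{"type":"array"},"grip_force":{"type":"number"}},"required":["plan"]}

```bash
mkdir -p pics
python3 - <<'E'
from rig import robot, imaging
import cv2,pickle
for n in ["scene","top","wrist"]:
    f=imaging.grab_frame(n); pickle.dump(f,open(f"pics/{n}0.pkl","wb"))
    cv2.imwrite(f"pics/{n}0.png",f["frame"][:,:,::-1])
    print(n,f["fx"],f["fy"],f["cx"],f["cy"],f["camera_from_world"].round(3).tolist(),[k for k in f])
print(robot.get_obs())
E
```

```text
scene 499.2692763159538 499.2692763159538 278.4033839140663 208.33548074765284 [[0.432, 0.902, 0.008, -213.151], [-0.676, 0.318, 0.665, 335.961], [0.597, -0.293, 0.747, -1380.688], [0.0, 0.0, 0.0, 1.0]] ['frame', 'range_z', 'fx', 'fy', 'cx', 'cy', 'camera_from_world']
top 501.2139946932949 501.2139946932949 282.2659657703501 213.5742993809762 [[0.008, -1.0, -0.015, -13.73], [0.998, 0.007, 0.056, -529.95], [-0.056, -0.016, 0.998, -949.805], [0.0, 0.0, 0.0, 1.0]] ['frame', 'range_z', 'fx', 'fy', 'cx', 'cy', 'camera_from_world']
wrist 292.69190292294047 292.69190292294047 283.1857953393086 207.81878646151796 [[0.4, -0.917, -0.002, -574.131], [0.878, 0.384, -0.287, 30.146], [0.264, 0.113, 0.958, -392.591], [0.0, 0.0, 0.0, 1.0]] ['frame', 'range_z', 'fx', 'fy', 'cx', 'cy', 'camera_from_world']
{'time_s': 0.15, 'joint_positions': array([-1.31050515e+00,  2.07251307e-01,  1.54259417e+00,  2.28740852e-05,
        1.39353258e+00, -1.50525374e-01]), 'qd': array([ 0.00044803, -0.00120159, -0.00534586,  0.00035937,  0.00151676,
        0.00246564]), 'joint_efforts': array([ 1.38575359e-05, -3.71309710e+01, -2.81812996e+01,  6.98424387e-02,
        3.26722604e-02, -9.95613618e-05]), 'eef_pos': array([ 229.45189022, -526.55466488,  204.55720945]), 'orientation': array([ 1.99585612,  0.41766055, -1.99600996]), 'wrist_force': array([ 0.11103768,  0.07149812, -0.09184355]), 'moment': array([ 0.00697813, -0.00737608,  0.02002943]), 'width': 94.07756356569278}
```

View pics/scene0.png

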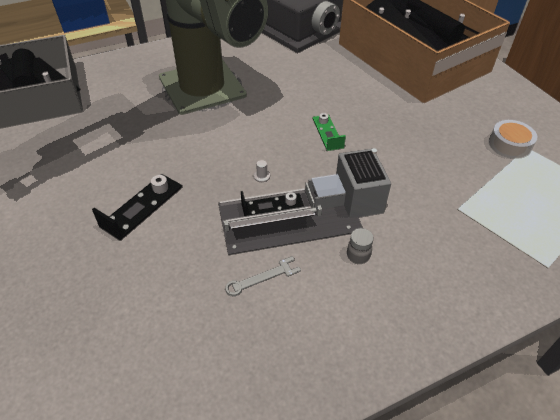

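View pics/top0.png

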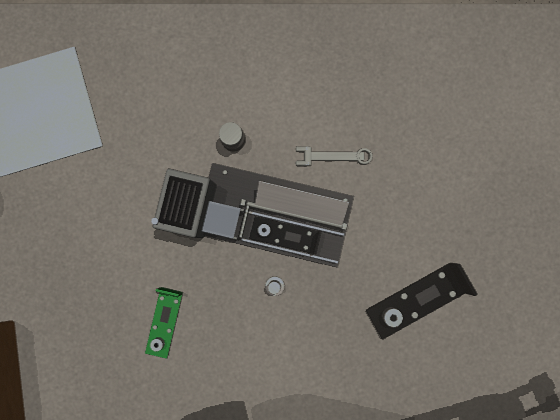

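View pics/wrist0.png

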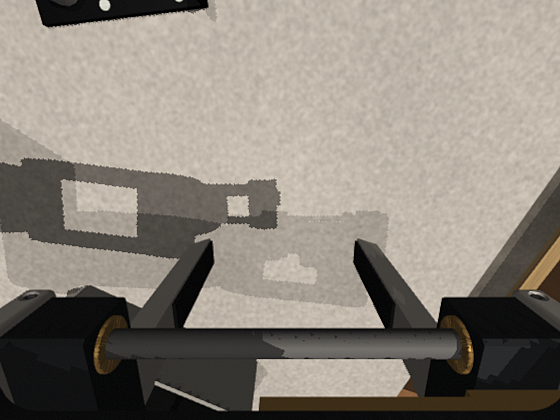

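The picture candidates in the top view are: a black bracket in the lane at (285,236), a larger black bracket at (420,300), and a green one at (163,322). The one in the lane fits, since it is the smaller black one with its boss toward the flap. I'll confirm this in a crop and compute a world-height map.

```bash
cat > h.py <<'E'
import numpy as np,pickle
def cloud(f):
    z=f["range_z"]; v,u=np.mgrid[0:z.shape[0],0:z.shape[1]]
    c=np.stack([(u-f["cx"])/f["fx"]*z,-(v-f["cy"])/f["fy"]*z,-z],-1)
    T=np.linalg.inv(f["camera_from_world"]); return c@T[:3,:3].T+T[:3,3]
def ray(f,u,v,h):
    T=np.linalg.inv(f["camera_from_world"]); d=T[:3,:3]@np.array([(u-f["cx"])/f["fx"],-(v-f["cy"])/f["fy"],-1]); o=T[:3,3]
    return o+d*(h-o[2])/d[2]
def proj(f,p):
    c=f["camera_from_world"]; q=np.asarray(p)@c[:3,:3].T+c[:3,3]
    return np.stack([f["cx"]+f["fx"]*q[...,0]/-q[...,2], f["cy"]-f["fy"]*q[...,1]/-q[...,2]],-1)
E
python3 - <<'E'
import cv2,pickle,numpy as np
from h import *
f=pickle.load(open("pics/top0.pkl","rb")); P=cloud(f)
im=f["frame"][150:285,140:370,::-1]
cv2.imwrite("pics/top0c.png",cv2.resize(im,None,fx=3.4,fy=3.4,interpolation=cv2.INTER_CUBIC))
print("bench z",np.median(P[330:400,30:120,2]),np.median(P[60:120,150:300,2]))
h=P[150:285,140:370,2]; m=np.clip(h*2.4,0,255).astype(np.uint8)
cv2.imwrite("pics/top0h.png",cv2.resize(cv2.applyColorMap(m,cv2.COLORMAP_JET),None,fx=3.4,fy=3.4,interpolation=cv2.INTER_NEAREST))
# back box top
for name,lo,hi in [("box",88,105),("roof",38,55)]:
    M=((P[...,2]>lo)&(P[...,2]<hi)).astype(np.uint8); M[:150]=0;M[285:]=0;M[:,:140]=0;M[:,370:]=0
    pts=P[M>0][:,:2].astype(np.float32); print(name,len(pts),cv2.minAreaRect(pts))
E
```

```text
bench z 0.5529628645915068 0.02478882839443486
box 2761 ((544.3875732421875, 169.60183715820312), (81.26736450195312, 110.12242126464844), 77.01335144042969)
roof 2290 ((488.3828125, 12.265213012695312), (253.44004821777344, 177.28211975097656), 76.67737579345703)
```

View pics/top0c.png

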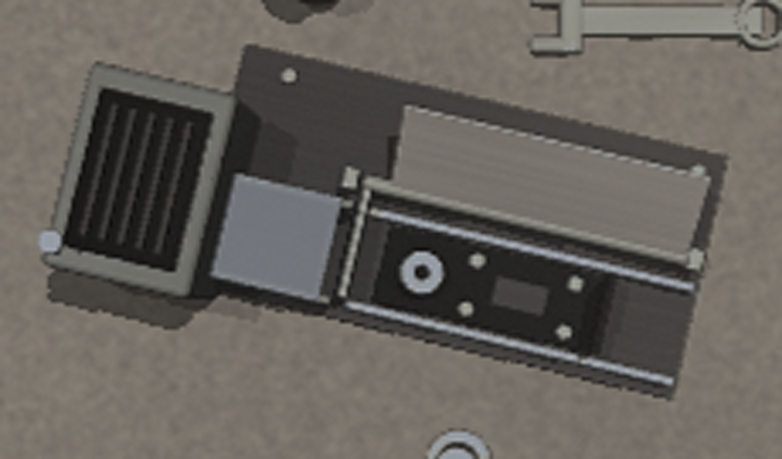

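View pics/top0h.png

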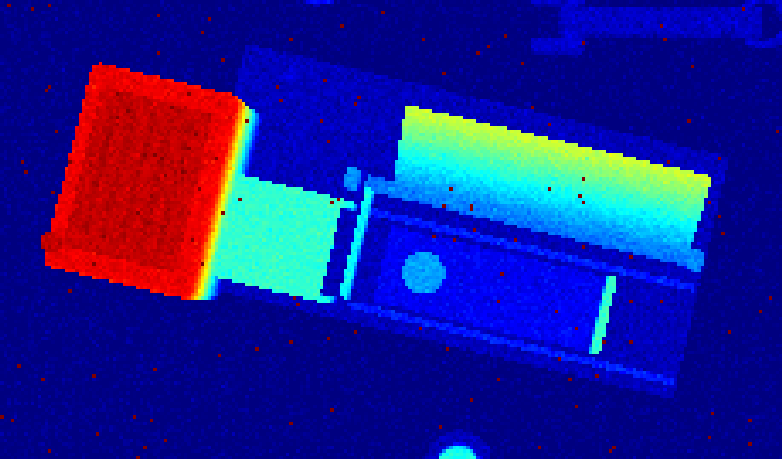

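Run:
```python
import cv2,pickle,numpy as np
from h import *
for nm in ["top","scene"]:
    f=pickle.load(open(f"pics/{nm}0.pkl","rb")); P=cloud(f).reshape(-1,3)
    a=np.deg2rad(77.0); X=np.array([np.cos(a),np.sin(a)]);Y=np.array([-X[1],X[0]])
    bx=np.array([544.4,169.6])
    # refine angle using bar upper edge: plane fit for bar points
    S=np.c_[(P[:,:2]-bx)@X+110,(P[:,:2]-bx)@Y,P[:,2]]
    R=(abs(S[:,0])<260)&(abs(S[:,1])<160); S=S[R]
    def show(t,m,lo=1,hi=99):
        q=S[m]; print(nm,t,len(q),"x",np.percentile(q[:,0],[lo,hi]).round(1),"y",np.percentile(q[:,1],[lo,hi]).round(1),"z",np.median(q[:,2]).round(1))
    z=S[:,2]
    show("box",(z>90)&(z<103))
    show("roof",(z>38)&(z<50)&(S[:,0]>8)&(S[:,0]<66))
    show("flap",(z>32)&(z<46)&(abs(S[:,0]+1)<10)&(S[:,1]>-60))
    show("deck",(z>4)&(z<8)&(S[:,0]<60))
    show("plate",(z>38)&(z<50)&(S[:,0]<-60)&(S[:,0]>-180)&(abs(S[:,1]-0)<60)&(S[:,1]>-30))
    show("boss",(z>26)&(z<34)&(S[:,0]<-10)&(S[:,0]>-100)&(S[:,1]>-30))
    # bar plane
    m=(z>35)&(S[:,0]<-20)&(S[:,0]>-175)&(S[:,1]<-40); show("bar",m)
    q=S[m&(z>54)]; 
    b=[]
    for x0 in range(-175,-20,10):
        w=S[(z>20)&(abs(S[:,0]-x0)<5)&(S[:,1]<-50)]
        if len(w): b.append((x0,np.percentile(w[:,1],2)))
    b=np.array(b); print("edge slope",np.polyfit(b[:,0],b[:,1],1))
```

```text
top box 2692 x [ 70.3 148.1] y [-53.4  53.6] z 98.1
top roof 948 x [ 9.8 65.5] y [-74.6  40.4] z 45.0
top flap 97 x [-4.6  8.3] y [-25.5  39.9] z 40.1
top deck 3659 x [-220.1   57.5] y [-157.9  130. ] z 5.9
top plate 66 x [-146.5 -141.7] y [-9.2 32.4] z 45.8
top boss 187 x [-97.  -14.3] y [-29.8 103.5] z 29.5
top bar 1560 x [-173.3  -21.5] y [-73.8 -40.8] z 49.5
edge slope [ 2.01585717e-03 -7.32593769e+01]
scene box 1433 x [ 70.9 149.3] y [-56.6  50.7] z 98.8
scene roof 595 x [ 9.3 65.3] y [-158.3   39.5] z 45.6
scene flap 91 x [-3.6  8.5] y [-27.9  39. ] z 39.2
scene deck 3059 x [-231.1   57.1] y [-156.7  124. ] z 6.5
scene plate 50 x [-145.6 -140.5] y [-12.   32.4] z 46.1
scene boss 129 x [-94.7 -28.1] y [-29.9 107.7] z 30.1
scene bar 391 x [-173.3  -21.5] y [-76.4 -41.8] z 55.1
edge slope [ 8.11667652e-04 -7.55780415e+01]
```

```bash
cat >> h.py <<'E'
a0=np.deg2rad(77.0)
E
python3 - <<'E'
import pickle,numpy as np
from h import *
from scipy.spatial.transform import Rotation as Ro
f=pickle.load(open("pics/top0.pkl","rb"))
X=np.array([np.cos(a0),np.sin(a0)]);Y=np.array([-X[1],X[0]])
O0=np.array([544.4,169.6])-110*X
def s(p): d=p[:2]-O0; return np.round([d@X,d@Y],1)
c=lambda u,v:(140+(u+.5)/3.4-.5,150+(v+.5)/3.4-.5)
for t,u,v,h in [("deck rear/left",674,398,6),("deck rear/bar",727,155,6),("deck front/bar",246,45,6),("rail L rear",672,381,16),("rail L front",350,306,16),("rail R rear",692,287,16),("rail R front",372,212,16),("post rear",696,257,28),("post front",350,176,28),("boss",422,272,30),("bush",457,447,42)]:
    print(t,s(ray(f,*c(u,v),h)))
R=Ro.from_rotvec([1.99585612,0.41766055,-1.99600996]).as_matrix(); print(R.round(3))
print("O0",O0,"X",X,"Y",Y)
E
```

```text
deck rear/left [-196.    48.1]
deck rear/bar [-194.1  -93.5]
deck front/bar [ 89.  -91.6]
rail L rear [-191.7   38.8]
rail L front [-5.7 40. ]
rail R rear [-190.7  -15.1]
rail R front [ -5.3 -14.5]
post rear [-187.9  -31.4]
post front [ 10.3 -30.8]
boss [-41.6  12.1]
bush [-83.3 100.7]
[[-0.     0.399 -0.917]
 [ 0.002 -0.917 -0.399]
 [-1.    -0.002 -0.   ]]
O0 [519.65538402  62.41929287] X [0.22495105 0.97437006] Y [-0.97437006  0.22495105]
```

Request:
jog_arm(plan=[[[0, -0.0232, -0.0358, 0, 0, 0, 0.28], [0, -0.0232, -0.0358, 0, 0, 0, 0.28], [0, -0.0232, -0.0358, 0, 0, 0, 0.28], [0, -0.0232, -0.0358, 0, 0, 0, 0.28], [0, -0.0232, -0.0358, 0, 0, 0, 0.28], [0, -0.0232, -0.0358, 0, 0, 0, 0.28], [0, -0.0232, -0.0358, 0, 0, 0, 0.28], [0, -0.0232, -0.0358, 0, 0, 0, 0.28], [0, -0.0232, -0.0358, 0, 0, 0, 0.28], [0, -0.0232, -0.0358, 0, 0, 0, 0.28], [0, -0.0232, -0.0358, 0, 0, 0, 0.28], [0, -0.0232, -0.0358, 0, 0, 0, 0.28], [0, 0, 0, -0.156, 0, 0, 0.28], [0, 0, 0, -0.156, 0, 0, 0.28], [0, 0, 0, -0.156, 0, 0, 0.28], [0, 0, 0, -0.156, 0, 0, 0.28], [0, 0, 0, -0.156, 0, 0, 0.28], [0, 0, 0, -0.156, 0, 0, 0.28], [0, 0, 0, 0, 0, 0, 0.28]]])

```text
time_s: 2.52
eef_pos: [512.0, -100.2, 205.1]
orientation: [1.373, 1.095, -1.374]
wrist_force: [-0.7, 0.9, -0.2]
width: 67.5
```

```bash
cat >> h.py <<'E'
a1=np.deg2rad(77.2); O=np.array([507.96,65.1]); XS=np.array([np.cos(a1),np.sin(a1)]); YS=np.array([-XS[1],XS[0]])
def st(p): d=np.asarray(p)[:2]-O; return np.round([d@XS,d@YS],1)
def status(target=None):
    from rig import robot
    from scipy.spatial.transform import Rotation as Ro
    o=robot.get_obs(); R=Ro.from_rotvec(o["orientation"]).as_matrix()
    print("t",round(o["time_s"],2),"station",st(o["eef_pos"]),"z",round(o["eef_pos"][2],1),"w",round(o["width"],1),"F st",(o["wrist_force"][:2]@XS).round(1),(o["wrist_force"][:2]@YS).round(1),o["wrist_force"][2].round(1))
    Rs=np.eye(3); Rs[:2,0]=XS; Rs[:2,1]=YS
    want=np.array([[0,0,-1],[0,-1,0],[-1,0,0.]])  # tool axes in station
    print("turn err (tool rotvec)",Ro.from_matrix(R.T@(Rs@want)).as_rotvec().round(4))
    if target is not None:
        t=np.r_[O+target[0]*XS+target[1]*YS,target[2]]; print("shift tool mm",(R.T@(t-o["eef_pos"])).round(1))
E
python3 -c "
from h import *
status((-162,-40,110))"
```

```text
t 2.52 station [-160.3  -40.6] z 205.1 w 67.5 F st 0.7 0.9 -0.2
turn err (tool rotvec) [-0.0024 -0.0001  0.0008]
shift tool mm [95.1 -0.5  1.7]
```

Request:
jog_arm(plan=[[[0.03, 0, 0.0035, 0, 0, 0, 0.28], [0.03, 0, 0, 0, 0, 0, 0.28], [0.03, 0, 0, 0, 0, 0, 0.28], [0.03, 0, 0, 0, 0, 0, 0.28], [0.01, 0, 0, 0, 0, 0, 0.28], [0, 0, 0, 0, 0, 0, 0.28]]])

```text
time_s: 3.28
eef_pos: [511.2, -103.7, 75.1]
orientation: [1.373, 1.095, -1.374]
wrist_force: [-0.4, 0.0, 0.3]
width: 67.6
```

```bash
cat > look.py <<'E'
import sys,cv2,pickle,numpy as np
from rig import imaging
from h import *
k=sys.argv[1]
status()
f=imaging.grab_frame("scene"); pickle.dump(f,open(f"pics/s{k}.pkl","wb"))
g=imaging.grab_frame("wrist")
a=cv2.resize(f["frame"][130:290,180:420,::-1],(660,440),interpolation=cv2.INTER_CUBIC)
cv2.imwrite(f"pics/s{k}.png",a); cv2.imwrite(f"pics/w{k}.png",g["frame"][:,:,::-1])
E
python3 look.py 1
```

```text
t 3.27 station [-163.9  -40.5] z 75.1 w 67.6 F st -0.1 0.4 0.3
turn err (tool rotvec) [-0.0017 -0.0002  0.0012]
```

View pics/s1.png

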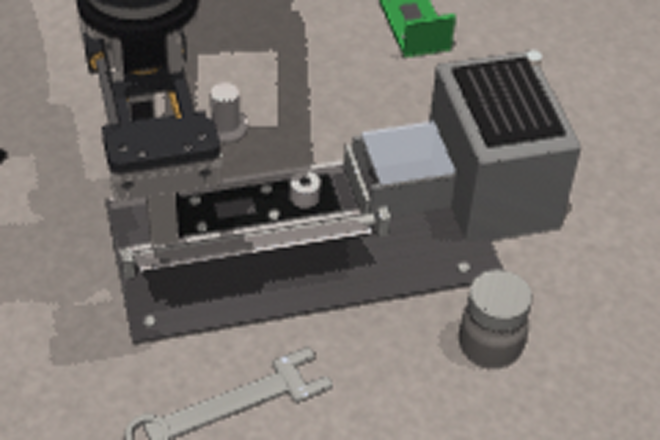

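View pics/w1.png

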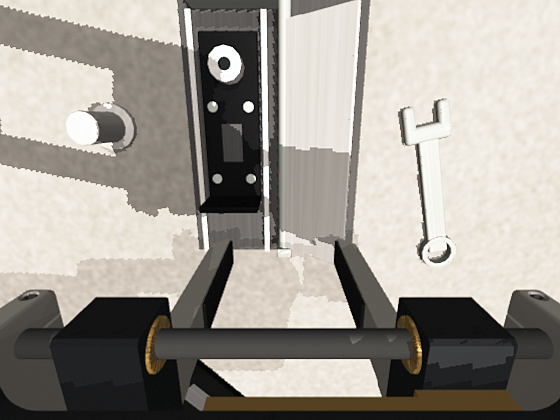

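The crop confirms the black bracket in the lane: boss at (305,188), with the pusher finger behind the rear plate. In the wrist view, the left tip at (225,245) lines up with the bracket and the right tip at (345,245) is over the bar. Next I press down.

Request:
jog_arm(plan=[[[0.01, 0, 0, 0, 0, 0, 0.28], [0.01, 0, 0, 0, 0, 0, 0.28], [0.01, 0, 0, 0, 0, 0, 0.28], [0.005, 0, 0, 0, 0, 0, 0.28], [0, 0, 0, 0, 0, 0, 0.28]]])

```text
time_s: 4.0
eef_pos: [511.8, -103.9, 40.4]
orientation: [1.372, 1.095, -1.372]
wrist_force: [0.1, -1.0, 2.7]
width: 67.5
```

```bash
python3 look.py 2
```

```text
t 4.0 station [-164.   -41.2] z 40.4 w 67.5 F st -1.0 -0.4 2.7
turn err (tool rotvec) [-0.0007  0.0001 -0.0002]
```

View pics/s2.png

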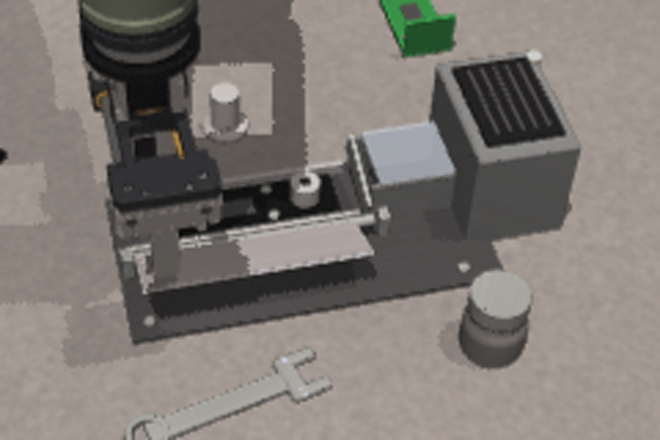

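View pics/w2.png

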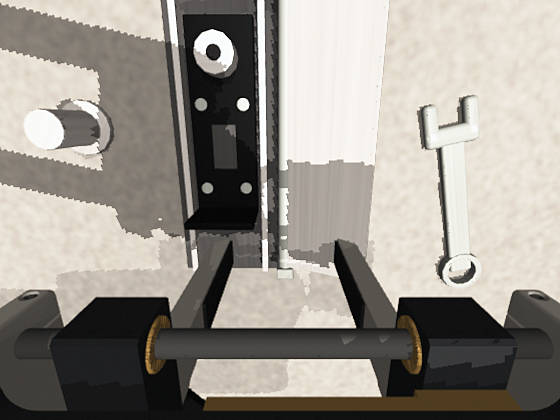

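The bar is coming down with about 2.7 N and the flap is rising. I'll continue to bar level.

Request:
jog_arm(plan=[[[0.008, 0, 0, 0, 0, 0, 0.28], [0.008, 0, 0, 0, 0, 0, 0.28], [0, 0, 0, 0, 0, 0, 0.28], [0, 0, 0, 0, 0, 0, 0.28]]])

```text
time_s: 4.6
eef_pos: [513.0, -104.3, 25.1]
orientation: [1.373, 1.092, -1.37]
wrist_force: [4.0, -1.1, 5.8]
width: 67.7
```

```bash
python3 look.py 3
python3 - <<'E'
import pickle,numpy as np
from h import *
f=pickle.load(open("pics/s3.pkl","rb"));P=cloud(f).reshape(-1,3)
s=np.c_[(P[:,:2]-O)@XS,(P[:,:2]-O)@YS,P[:,2]]
b=s[(s[:,0]>-120)&(s[:,0]<-20)&(s[:,1]<-60)&(s[:,1]>-98)&(s[:,2]>15)]
A=np.c_[b[:,1]+80,np.ones(len(b))];print(len(b),np.linalg.lstsq(A,b[:,2],rcond=None)[0])
q=s[(abs(s[:,0]+2)<6)&(s[:,1]>-42)&(s[:,1]<30)&(s[:,2]>50)];print("flap top",len(q),q[:,2].max() if len(q) else None)
E
```

```text
t 4.6 station [-164.1  -42.4] z 25.1 w 67.7 F st -0.2 -4.2 5.8
turn err (tool rotvec) [-0.0007  0.0003 -0.003 ]
1009 [2.91204729e-03 1.33858168e+02]
flap top 75 80.02756573902525
```

View pics/s3.png

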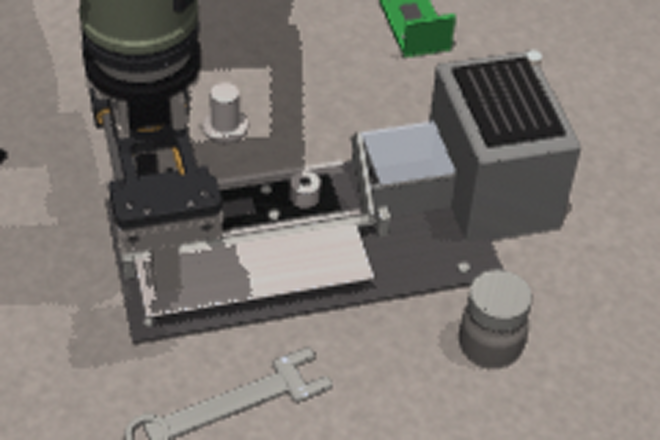

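View pics/w3.png

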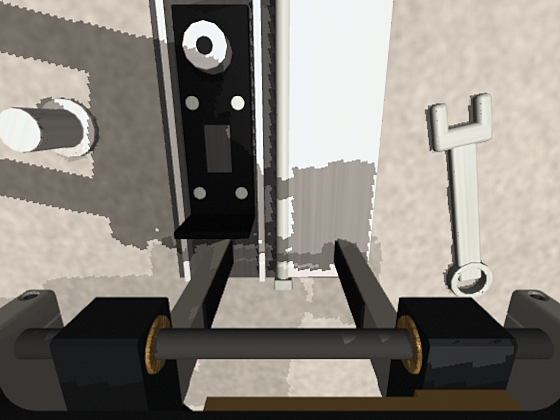

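The bar is level with the flap top at about 80 mm (≈0.7 rad). Now the push.

Request:
jog_arm(plan=[[[0, -0.001, -0.006, 0, 0, 0, 0.28], [0, -0.001, -0.006, 0, 0, 0, 0.28], [0, 0, -0.006, 0, 0, 0, 0.28], [0, 0, -0.006, 0, 0, 0, 0.28], [0, 0, -0.006, 0, 0, 0, 0.28], [0, 0, -0.006, 0, 0, 0, 0.28], [0, 0, -0.006, 0, 0, 0, 0.28]]])

```text
time_s: 5.58
eef_pos: [516.8, -64.1, 24.3]
orientation: [1.366, 1.095, -1.377]
wrist_force: [-1.0, -8.0, 6.9]
width: 67.8
```

```bash
python3 look.py 4
```

```text
t 5.58 station [-124.   -37.3] z 24.3 w 67.8 F st -8.0 -0.8 6.9
turn err (tool rotvec) [0.0005 0.0045 0.0036]
```

View pics/s4.png

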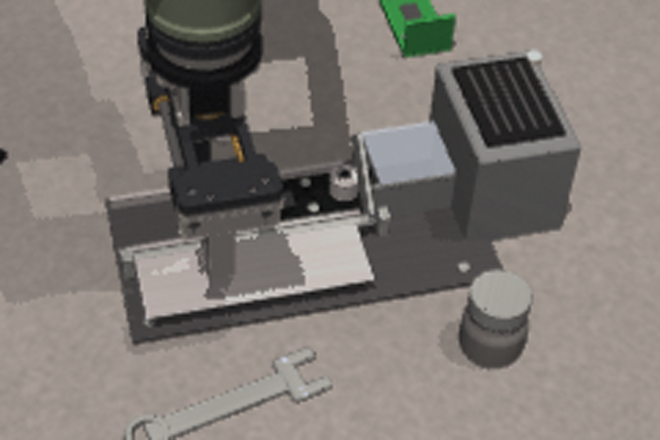

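View pics/w4.png

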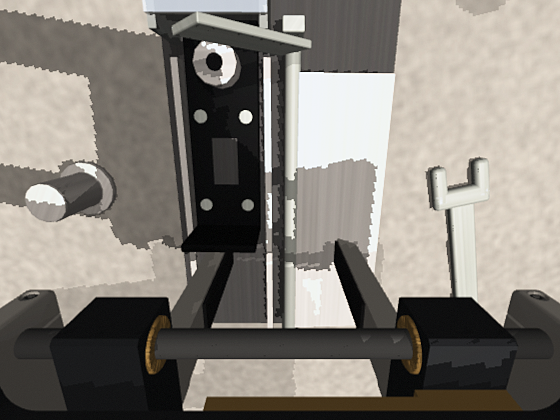

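Request:
jog_arm(plan=[[[0, 0.001, -0.006, 0, 0, 0, 0.28], [0, 0.001, -0.006, 0, 0, 0, 0.28], [0, 0, -0.006, 0, 0, 0, 0.28], [0, 0, -0.006, 0, 0, 0, 0.28], [0, 0, -0.006, 0, 0, 0, 0.28], [0, 0, -0.006, 0, 0, 0, 0.28], [0, 0, -0.005, 0, 0, 0, 0.28]]])

```text
time_s: 6.55
eef_pos: [527.6, -24.8, 24.2]
orientation: [1.365, 1.096, -1.377]
wrist_force: [-1.2, -8.3, 7.8]
width: 67.9
```

```bash
python3 look.py 5
```

```text
t 6.55 station [-83.3 -39. ] z 24.2 w 67.9 F st -8.4 -0.7 7.8
turn err (tool rotvec) [0.0009 0.0052 0.0043]
```

View pics/s5.png

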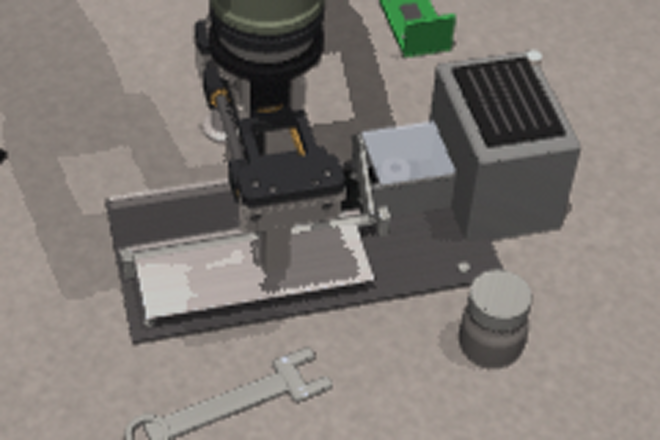

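View pics/w5.png

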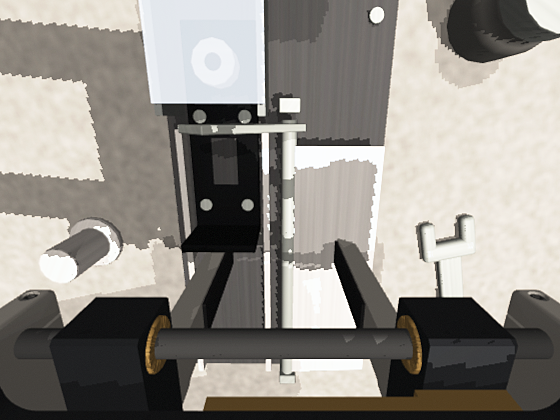

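The boss is under the roof at wrist (212,62) and about 15 mm remains. I'll finish slowly and watch the force.

Request:
jog_arm(plan=[[[0, 0, -0.003, 0, 0, 0, 0.28], [0, 0, -0.003, 0, 0, 0, 0.28], [0, 0, -0.003, 0, 0, 0, 0.28], [0, 0, -0.003, 0, 0, 0, 0.28]]])

```text
time_s: 7.15
eef_pos: [530.1, -13.2, 24.2]
orientation: [1.365, 1.096, -1.377]
wrist_force: [-1.8, -9.2, 8.3]
width: 67.4
```

Request:
jog_arm(plan=[[[0, 0, -0.002, 0, 0, 0, 0.28], [0, 0, -0.002, 0, 0, 0, 0.28], [0, 0, 0, 0, 0, 0, 0.28]]])

```text
time_s: 7.52
eef_pos: [530.6, -11.1, 24.2]
orientation: [1.361, 1.095, -1.378]
wrist_force: [-2.4, -13.2, 8.5]
width: 67.6
```

```bash
python3 -c "
from h import *
status()"
```

```text
t 7.53 station [-69.3 -39. ] z 24.2 w 67.6 F st -13.4 -0.6 8.5
turn err (tool rotvec) [0.0027 0.0089 0.0047]
```

Request:
jog_arm(plan=[[[0, 0, -0.002, 0, 0, 0, 0.28], [0, 0, -0.002, 0, 0, 0, 0.28], [0, 0, 0, 0, 0, 0, 0.28], [0, 0, 0, 0, 0, 0, 0.28]]])

```text
time_s: 8.02
eef_pos: [530.7, -10.9, 24.3]
orientation: [1.353, 1.092, -1.38]
wrist_force: [-5.0, -23.7, 9.7]
width: 67.7
```

```bash
python3 look.py 6
```

```text
t 8.03 station [-69. -39.] z 24.3 w 67.7 F st -24.2 -0.3 9.7
turn err (tool rotvec) [0.0054 0.0157 0.0052]
```

View pics/w6.png

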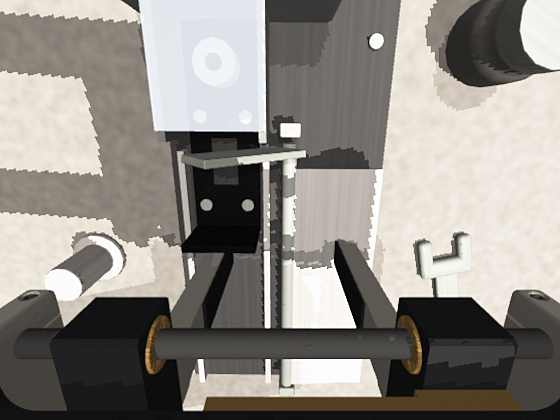

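View pics/s6.png

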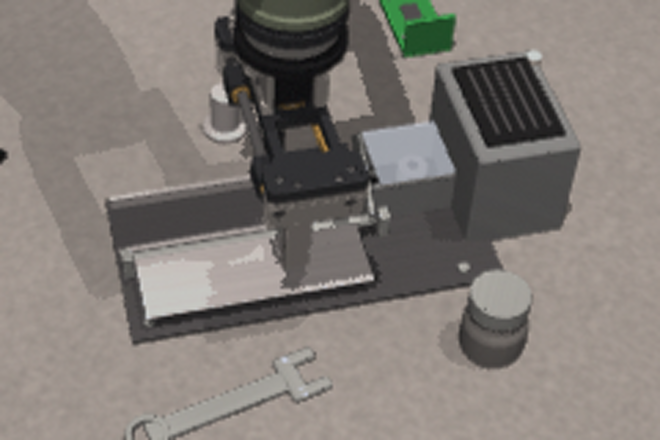

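The tip stalled at station x = -69 (about -61 for the plate face) and force rose to 24 N, so the bracket is home against the stop. I'll back off along the bar with it still pressed, then raise.

Request:
jog_arm(plan=[[[0, 0, 0.004, 0, 0, 0, 0.28], [0, 0, 0.004, 0, 0, 0, 0.28], [0, 0, 0.004, 0, 0, 0, 0.28], [0, 0, 0.004, 0, 0, 0, 0.28], [0, 0, 0, 0, 0, 0, 0.28]]])

```text
time_s: 8.75
eef_pos: [528.5, -17.1, 23.7]
orientation: [1.372, 1.1, -1.375]
wrist_force: [1.4, 2.2, 5.4]
width: 67.6
```

```bash
python3 look.py 7
python3 - <<'E'
import pickle,numpy as np,cv2
from rig import imaging
from h import *
f=imaging.grab_frame("wrist");P=cloud(f).reshape(-1,3)
s=np.c_[(P[:,:2]-O)@XS,(P[:,:2]-O)@YS,P[:,2]]
q=s[(s[:,0]>-75)&(s[:,0]<-45)&(abs(s[:,1])<15)&(s[:,2]>25)&(s[:,2]<50)]
print(len(q),np.percentile(q[:,0],[5,25,50,75]) if len(q) else None, np.median(q,0))
E
```

```text
t 8.75 station [-75.6 -38.3] z 23.7 w 67.6 F st 2.5 -0.9 5.4
turn err (tool rotvec) [-0.0006 -0.002   0.0051]
1353 [-69.57402998 -65.95590012 -56.14327692 -55.07082583] [-56.14327692  -0.58702284  41.63625455]
```

View pics/w7.png

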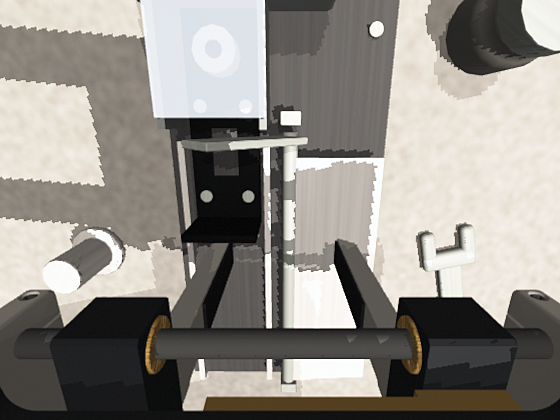

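The rear plate's front face is at about -55 mm, as expected when home. Now I raise the hand.

Request:
jog_arm(plan=[[[-0.008, 0, 0, 0, 0, 0, 0.28], [-0.01, 0, 0, 0, 0, 0, 0.28], [-0.01, 0, 0, 0, 0, 0, 0.28], [-0.015, 0, 0, 0, 0, 0, 0.28], [-0.02, 0, 0, 0, 0, 0, 0.28], [-0.03, 0, 0, 0, 0, 0, 0.28], [-0.03, 0, 0, 0, 0, 0, 0.28], [-0.04, 0, 0, 0, 0, 0, 0.28], [0, 0, 0.04, 0, 0, 0, 0.28], [0, 0, 0.05, 0, 0, 0, 0.28], [0, 0, 0.05, 0, 0, 0, 0.28], [0, 0, 0.05, 0, 0, 0, 0.28], [0, 0, 0.05, 0, 0, 0, 0.28], [0, 0, 0, 0, 0, 0, 0.28]]])

```text
time_s: 10.65
eef_pos: [477.0, -256.7, 188.6]
orientation: [1.375, 1.089, -1.376]
wrist_force: [0.4, 0.8, 0.2]
width: 67.5
```

```bash
python3 look.py 8
python3 - <<'E'
import pickle,numpy as np,cv2
from rig import imaging
from h import *
f=imaging.grab_frame("top");P=cloud(f)
S=np.stack([(P[...,:2]-O)@XS,(P[...,:2]-O)@YS,P[...,2]],-1).reshape(-1,3); z=S[:,2]
def show(t,m):
    q=S[m]; print(t,len(q),"x",np.percentile(q[:,0],[2,98]).round(1),"y",np.percentile(q[:,1],[2,98]).round(1),"z",q[:,2].max().round(1) if len(q) else 0)
show("plate",(z>40)&(z<52)&(abs(S[:,0]+65)<40)&(abs(S[:,1])<25))
show("flap",(z>30)&(z<90)&(S[:,0]>-9)&(S[:,0]<2)&(S[:,1]>-36)&(S[:,1]<22))
show("bar",(z>35)&(z<80)&(S[:,0]>-190)&(S[:,0]<-10)&(S[:,1]>-120)&(S[:,1]<-50))
im=f["frame"][:,:,::-1]; cv2.imwrite("pics/t8.png",im)
cv2.imwrite("pics/t8c.png",cv2.resize(im[150:285,140:370],None,fx=3.4,fy=3.4,interpolation=cv2.INTER_CUBIC))
E
```

```text
t 10.65 station [-320.6  -41.1] z 188.6 w 67.5 F st 0.8 -0.2 0.2
turn err (tool rotvec) [-0.006   0.0018 -0.0018]
plate 65 x [-60.2 -55.4] y [-21.   20.4] z 50.5
flap 83 x [-4.4 -0.3] y [-34.7  20. ] z 43.6
bar 1716 x [-179.9  -16.7] y [-85.1 -52.6] z 65.3
```

View pics/s8.png

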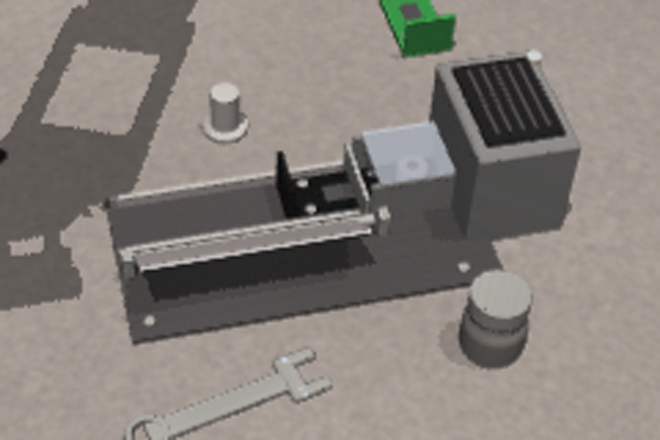

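View pics/t8.png

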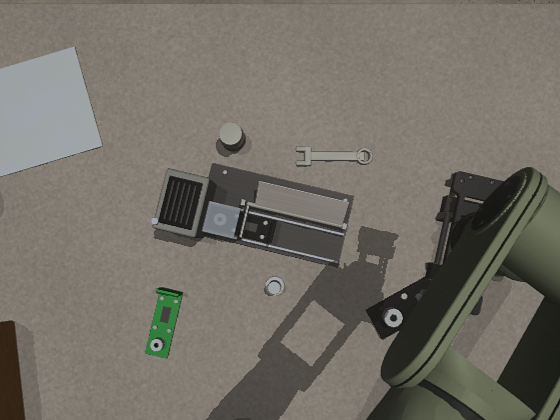

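View pics/t8c.png

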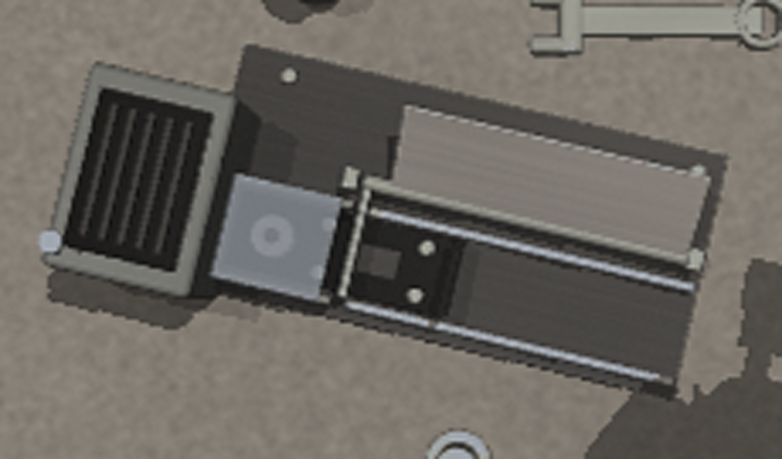

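The rear plate spans -60.2 to -55.4 mm, so the bracket is home. The flap and bar are back at their shut positions. The bush (275,287), jar (231,135) and wrench (333,156) have not moved, and the hand is clear.

```bash
python3 -c "
from rig import robot
print(robot.sign_off())"
```

```text
the job is handed in; nothing more can be done
None
```

The black bracket is loaded in the marking station, the flap has shut behind its boss, and the job is handed in. One fingertip held the bar level at about 0.7 rad while the other pushed the bracket along the lane by its rear plate. The push stalled at the back stop with the force rising to 24 N. I then backed off with the bar still held down, let the bar up and moved the hand clear, at about 10.7 s.

The last checks, from the top camera:
- **Bracket:** the rear plate lies at station x -60.2 to -55.4 mm, where the fully home face should be -60. The boss shows under the clear roof.
- **Flap:** it is shut, at x -4.4 to -0.3 mm with its top at about 40 mm (highest reading 43.6), and the bar is back at its raised slope.
- **Bystanders:** the bush, jar and wrench are at the same pixels as at the start.
- **Forces:** the wrist reads under 1 N with the hand clear.

One check failed: a depth-based slope fit of the pressed bar picked up the hand and was useless. I judged the flap's opening from its measured top height of 80 mm (78 mm expected at 0.7 rad) and from the pictures instead.

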